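Lock the adjusting screw of a camera test stand

ROBOT

A 6-joint arm with a two-finger parallel gripper is mounted at the origin on the work surface. World frame = base frame: x ahead of the robot, y to its left, z up, the work surface at z = 0. Lengths are in mm, angles in rad, forces in N, time in s.
With the tool pointing down it reaches from about 350 to 975 mm from the base axis. Payload 7.1 kg.
Tool frame: the origin (TCP) lies on the front face of the gripper's body, between the roots of the fingers; the fingertips stand 80 mm ahead of it and the grasp point (between the pads) lies 61 mm ahead of it (env.tips_ahead is the distance from the TCP to the fingertips, in mm); z points along the fingers, y is the direction in which the jaws open and shut (so a half turn about z gives the same grasp; the last joint's range is limited). The gripper opens to 88 mm and grips with 3 to 60 N. Pads are 20 mm wide; open, the fingers measure 115 mm over their backs; the gripper's body (75 mm by 178 mm) begins 61 mm behind the grasp point.
Start: joints at [1.111, 0.423, 1.63, -0, 1.089, -0.019], TCP at [266.632, 565.255, 302.675] pointing down, gripper open.
Joint ranges: [-3, 3], [-0.9, 2.11], [0.09, 2.58], [-1.31, 4.45], [0.11, 2.69], [-2.54, 2.54]. Speed limits (rad/s): [2.39, 2.39, 3.01, 3.14, 3.14, 3.14].

INTERFACE

Orientations are given as a unit quaternion [x, y, z, w].
In Python, from station import env, set_gripper, viewer, workorder gives the robot as it stands. Calls block until the motion is done:
- env.reach(position, orientation): joint-space move of the TCP to a pose.
- env.move_l(position, rot=None, rate=150, f_stop=None): straight line of the TCP; rot=None keeps the orientation; rate is the mean speed in mm/s. With f_stop (N) it stops when the force on the tool has changed by that much, and returns True; else False.
- env.move_joints(angles): joint-space move.
- set_gripper(opening): finger opening in mm; the grip force is fixed at half the most; returns when the fingers have stopped.
- env.hold(seconds).
- env.ik(position, orientation): joint angles nearest the present ones, or None.
- env.read_state(): the state.
- viewer.camera(name): name is "scene" or "top" or "wrist"; returns the picture (420x560x3 uint8, blue, green, red); there is no depth.
- viewer.camera_params(name): a dict with "fx", "fy", "cx", "cy" (pixels), "pose" (4x4, takes a point from camera to world coordinates); the wrist camera has in their place "tool_from_camera" (4x4, takes a point from camera to tool coordinates, whose origin is the TCP and whose axes are the flange's). Camera axes: x right, y up, looking along -z (the intrinsics and any distortion apply to the point x, -y, -z); pixel columns grow to the right and rows downward; lengths in mm; the calibration is good to about 2 mm. A picture is of the moment at which its call begins: read the wrist's pose just before it. camera_params takes no time and is no camera call.
A pose or a line that the arm cannot do raises env.IKError and nothing moves.
- workorder.sign_off(): hands the job in, once; it reports no verdict.
The state is a dict: "time_s": time; "qpos": joint angles; "dq": joint speeds; "tau": joint torques, N m; "tool_pos": TCP position; "orientation": TCP orientation; "force": force on the tool from outside, world axes, zero at the start; "wrist_torque": the same for the moment, N m; "width": finger opening in mm.
Only numpy, scipy, OpenCV 4.12 (cv2) and the standard library are available. Lean on these libraries where they do the work, as an engineer would, in place of code of your own. Each camera call takes 0.05 s, during which the arm holds its last target. There are 200 camera calls.

TASK

Put the loose holding key onto the flat head of the test stand's adjusting screw, its tail between the two upright posts, so that the screw is held at its setting. Then turn the jam nut clockwise by the pin on its arm until the spring washer under it is squeezed firmly, about 11 N of push at the pin, without overtightening it or letting the screw turn along. Leave the key on the screw and everything else where it is.

Things in the scene. Friction and masses are not known exactly. Their poses are not given: they have to be found in the camera images.
- stand: Fixed aluminium test stand, yaw within 0.35 of the world's. Origin: on the adjusting screw's upright axis, at the bench; x points from screw to posts. Base plate 190 x 120 x 10 (x -60 to 130); crossbeam 50 (x) x 120 (y), top 50 high, carries the screw. Two upright steel posts, 12 diameter, top at height 92, at x = 100, y = +18.5 and -18.5 (gap 25).
- screw_top (a point): Centre of the top of the adjusting screw's head, 90 high, on the screw axis. The head is an upright flat steel tang, 40 long, 10 thick, height 78 to 90, its top 4 narrowed to 36 x 6 as a lead-in. The point's x axis runs along the tang and points between the posts to within 0.05 rad at the start.
- screw (a joint): Angle of the adjusting screw (rad), its setting: clockwise from above positive, within 0.05 of 0 at the start. It turns easily (0.06 N m): the jam nut drags it along at once unless the key holds it. The seated key has play, so that the screw may turn by up to about 0.25, which is all right; beyond 0.4 the setting is lost.
- key: Loose steel holding key, about 0.3 kg, slot down on the bench, yaw within 0.5 of the world's. Origin: centre of the block's underside; x towards its tail. Block 60 (x) x 36 (y) x 20 high; slot in its underside 44 (x) x 12 (y), 14 deep, centred on the origin. Seated on the screw, its underside is 76 above the bench and its tail lies between the posts.
- key_grip (a point): Middle of the key's upright grip fin: 10 in x and 35 up from the key's origin. The fin is 36 (x) x 12 (y), from height 20 to 50 above the underside; pinch it across the key's y.
- key_slot (a point): Centre of the slot's ceiling, 14 above the key's underside; meets point screw_top when the key is seated (height 90).
- key_tail (a point): In the middle of the key's tail, 100 in x and 7 up from its origin; between the posts when seated. The tail is a bar 12 wide (y), 10 high (height 2 to 12), reaching to x = 125.
- pin_top (a point): Centre of the top of the upright pin (freely turning steel sleeve, 12 diameter, free from height 67 to 105) at the end of the jam nut's arm, 55 from the screw axis. It starts on the side away from the posts, between about 170 and 275 degrees anticlockwise from the stand's x axis. Tightening moves it clockwise round the screw axis (this angle falls).
- camera: Loose black camera, about 135 x 100 x 96, bystander: leave alone.
- lens: Loose black lens standing upright, 68 diameter, 62 high, bystander: leave alone.
- screwdriver: Loose screwdriver lying on the bench, bystander: leave alone.
- tray: Loose aluminium parts tray, 110 x 170 x 22, bystander: leave alone.
- nut: Jam nut, 33 diameter, height 53 to 67, with its arm (14 wide, height 56 to 65) below the screw's head. Origin: as the stand's. Push at the pin: 3 N runs it free for 0.4 to 1.1 rad (not visible how far); then it meets the washer, the push jumps to 6.5 N and grows by 2.2 N per 0.1 rad: 9 N just tight, 11 right, over 13.5 overtightened. Stays where left.
- washer (a joint): How far the brass spring washer under the nut (38 diameter) is squeezed, as its own slight twist (rad): 0 until the nut meets it, then 0.02 per rad of nut. Tight is 0.0024 to 0.0072; the measured value is too coarse for that, so feel the push.
Mind the look-alikes: they are no part of the job. Of the things that look like the key, take the one that is farthest to the robot's right at the start.

How it is judged (in metres and radians):
On the way, in this order (a step that is already met when the one before it is completed fails the run):
1. the key is seated on the screw's head with its tail between the posts, the washer not yet squeezed (distance between key_slot and screw_top below 0.006 m and y of key_tail in the frame of stand between -0.015 and 0.015 m and angle between key's own z axis and vertical below 0.25 rad and value of joint washer below 0.001 rad), for 0.2 s.
2. the jam nut squeezes the washer while the key holds the screw (value of joint washer above 0.0024 rad and distance between key_slot and screw_top below 0.008 m), for 0.1 s.
At the end, for the whole second after the job is handed in: Washer squeezed (twist 0.0022 to 0.0072 rad; pin pushed with about 9 to 13.5 N), screw within 0.4 rad of its setting (joint value 0), key at rest on the screw's head (slot ceiling within 8 mm of the head's top, tilt below 0.25 rad), its tail between the posts (value of joint washer between 0.0022 and 0.0072 rad and value of joint screw between -0.4 and 0.4 rad and distance between key_slot and screw_top below 0.008 m and angle between key's own z axis and vertical below 0.25 rad and y of key_tail in the frame of stand between -0.015 and 0.015 m and linear speed of key below 0.02 m/s); the robot touches nothing.
It fails at once if the jam nut is overtightened (the washer twists by over 0.0072 rad) (value of joint washer above 0.0072 rad).
It fails at once if the screw's setting is lost (more than 0.4 rad off) (value of joint screw above 0.4 rad or value of joint screw below -0.4 rad).
It fails at once if a bystander is moved by more than 20 mm (distance of any of camera, lens, screwdriver, tray from where it was at the start of the episode above 0.02 m).
It also fails if it takes over 64 s, if anything falls off the work surface, if the arm or the gripper's body presses on something with over 40 N, if the wrist force passes 120 N, or if a joint passes its speed limit or range.

## Working session

There is one attempt and no reset: what is moved stays moved. The work goes in short steps, each a Python script; the robot and the scene stay as the last script left them, time stands still between calls to the robot, and variables do not carry over. Pictures are saved under pics/ and viewed, about 8 in all and at most 12, crops included, and the job is handed in when it is done.

```bash
ls; mkdir -p pics; python3 - <<'E'
from station import env, viewer
import cv2, numpy as np
np.set_printoptions(precision=4,suppress=True)
for n in("scene","top"):
    cv2.imwrite(f"pics/{n}0.png",viewer.camera(n)); print(n,viewer.camera_params(n))
print(viewer.camera_params("wrist")); print(env.read_state())
a=cv2.imread("pics/top0.png"); cv2.imwrite("pics/top0b.png",cv2.resize(a,(800,600)))
a=cv2.imread("pics/scene0.png"); cv2.imwrite("pics/scene0b.png",cv2.resize(a,(800,600)))
E
```

```text
pics
scene {'fx': 424.03008076656255, 'fy': 424.03008076656255, 'cx': 278.8290710734769, 'cy': 211.2764080010637, 'pose': array([[  -0.7373,   -0.5751,    0.3545,  995.1427],
       [   0.6755,   -0.6197,    0.3995,  434.1491],
       [  -0.01  ,    0.5341,    0.8454, 1115.6203],
       [   0.    ,    0.    ,    0.    ,    1.    ]])}
top {'fx': 414.2319543474879, 'fy': 414.2319543474879, 'cx': 285.6266693775006, 'cy': 195.92656958558453, 'pose': array([[  -0.0001,    0.9899,   -0.142 ,  425.838 ],
       [  -1.    ,   -0.0008,   -0.0047,  -35.5071],
       [  -0.0047,    0.142 ,    0.9898, 1129.2554],
       [   0.    ,    0.    ,    0.    ,    1.    ]])}
{'fx': 316.87160164746234, 'fy': 316.87160164746234, 'cx': 284.19745291779515, 'cy': 205.77422971061125, 'tool_from_camera': array([[ -0.    ,   0.9625,   0.2714,  74.8109],
       [  1.    ,   0.0001,  -0.    ,  -1.4902],
       [ -0.    ,   0.2714,  -0.9625, -81.3373],
       [  0.    ,   0.    ,   0.    ,   1.    ]])}
{'time_s': 0.1, 'qpos': array([ 1.111 ,  0.4237,  1.6306,  0.0001,  1.0886, -0.019 ]), 'dq': array([ 0.0001, -0.002 , -0.0011,  0.0012, -0.0003,  0.0001]), 'tau': array([  0.0005, -54.5617, -27.4327,   0.0647,   0.0187,  -0.    ]), 'tool_pos': array([266.4665, 564.9445, 302.0164]), 'orientation': array([ 0.2186,  0.9758, -0.0006, -0.0002]), 'force': array([0.3079, 0.1534, 0.1257]), 'wrist_torque': array([ 0.0277,  0.0316, -0.0455]), 'width': 87.82933142457709}
```

View pics/top0b.png

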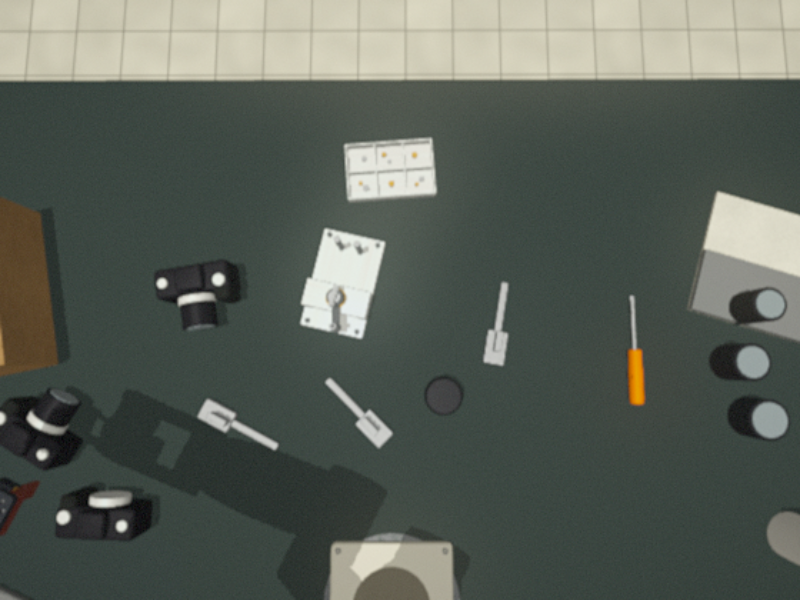

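View pics/scene0b.png

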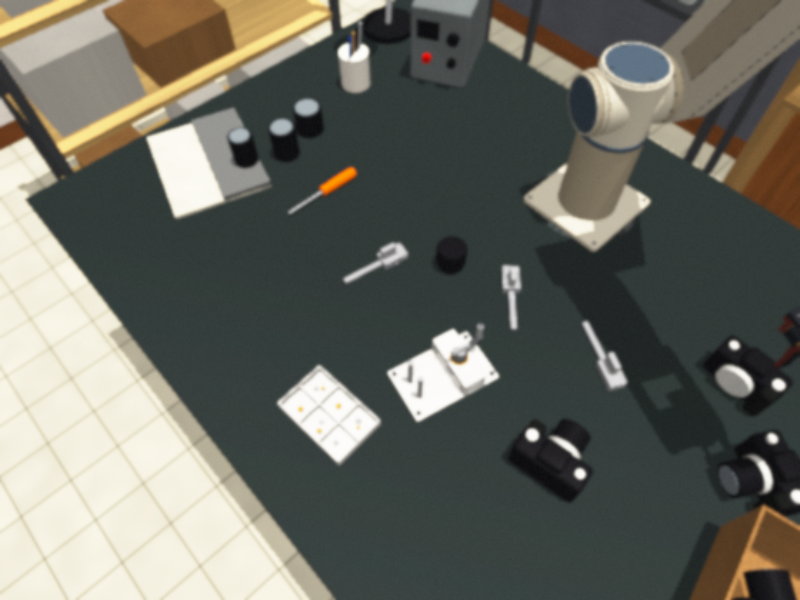

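Candidates for the key (800x600 top view): (497,325), (360,412) and (235,425). The one at (497,325) is farthest to the robot's right, and its near-world yaw fits the description. The block is at (495,348) and the tail end at (504,283). The stand is at (343,285), posts at about (341,241) and (360,247), screw at (336,297). I'll look closer with the wrist camera.

```bash
cat > h.py <<'E'
from station import env, set_gripper, viewer, workorder
import cv2, numpy as np
from scipy.spatial.transform import Rotation as R
np.set_printoptions(precision=3,suppress=True)
def quat(a):  # tool down, tool x axis at world angle a
    x=np.array([np.cos(a),np.sin(a),0]); z=np.array([0,0,-1.])
    return R.from_matrix(np.c_[x,np.cross(z,x),z]).as_quat()
def ray(c,uv,z,T=None):
    """pixel(s) -> world point(s) on plane z"""
    p=viewer.camera_params(c); T=p["pose"] if T is None else T
    uv=np.atleast_2d(np.float64(uv))
    d=np.c_[(uv[:,0]-p["cx"])/p["fx"],-(uv[:,1]-p["cy"])/p["fy"],-np.ones(len(uv))]@T[:3,:3].T
    o=T[:3,3]; return o+d*((z-o[2])/d[:,2])[:,None]
def wrist(name):
    s=env.read_state(); T=np.eye(4); T[:3,:3]=R.from_quat(s["orientation"]).as_matrix(); T[:3,3]=s["tool_pos"]
    T=T@viewer.camera_params("wrist")["tool_from_camera"]
    im=viewer.camera("wrist"); cv2.imwrite(f"pics/{name}.png",im); np.save(f"pics/{name}.npy",T); return im,T
E
python3 - <<'E'
from h import *
k=ray("top",np.array([[495,348],[504,283]])*.7,10); s=ray("top",np.array([[336,297]])*.7,90); p=ray("top",np.array([[341,241],[360,247]])*.7,92)
print(k,s,p)
for n,c in(("wk",k.mean(0)),("ws",s[0])):
    env.reach([c[0]+5,c[1],240],quat(np.pi)); env.hold(.3); im,T=wrist(n)
print(env.read_state()["time_s"],env.read_state()["tool_pos"])
ims=[cv2.resize(cv2.imread(f"pics/{n}.png"),(800,600),interpolation=cv2.INTER_CUBIC) for n in("wk","ws")]
for n,i in zip(("wk","ws"),ims): cv2.imwrite(f"pics/{n}b.png",i)
E
```

```text
[[ 457.085 -193.571   10.   ]
 [ 580.327 -213.313   10.   ]] [[544.523  96.757  90.   ]] [[645.062  89.287  92.   ]
 [634.098  55.164  92.   ]]
4.8167 [549.665  96.055 240.016]
```

View pics/wkb.png

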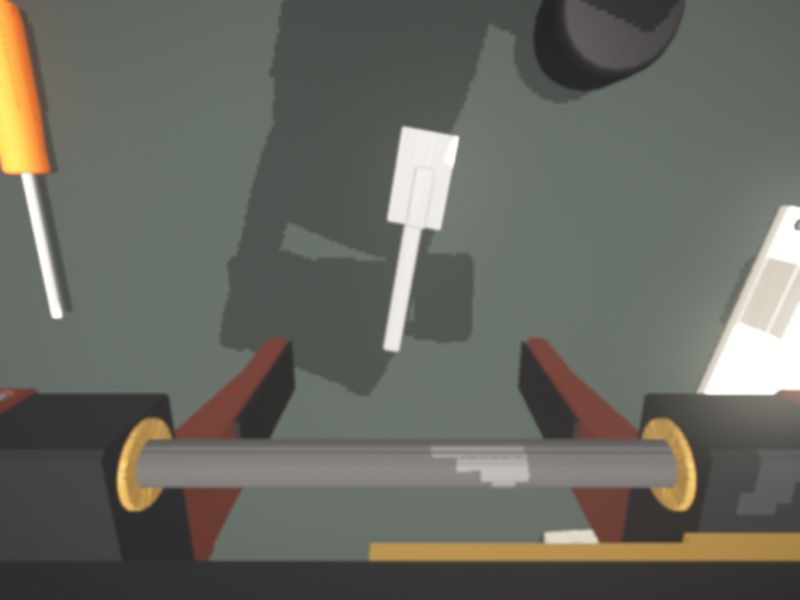

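View pics/wsb.png

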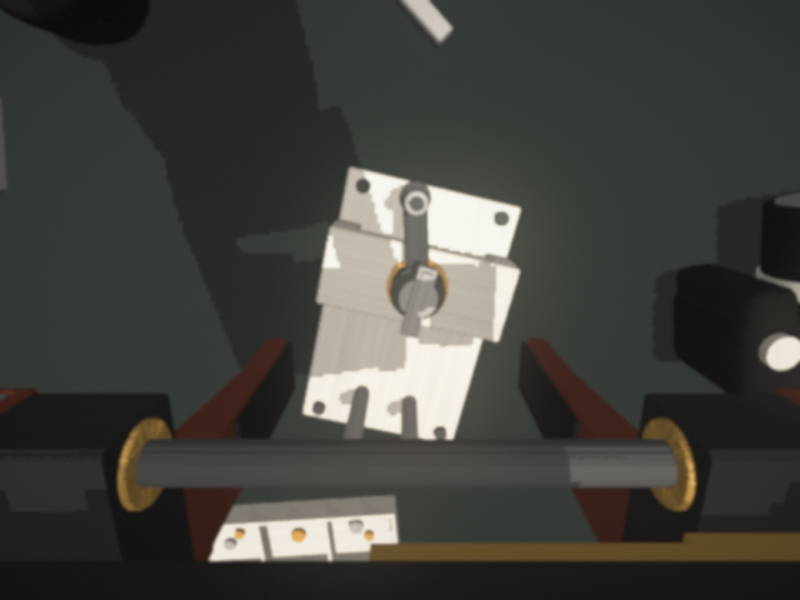

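The wrist view of the key (800x600) is the enlarged crop that confirms it: block corners at about (402,126), (458,137), (441,229), (388,221), fin on top, tail tip at (391,351). The stand view shows plate corners (350,167), (521,208), (303,413), the tang from about (428,270) to (410,333), and the pin top at (416,203). I'll refine these and check them against the given sizes.

```bash
python3 - <<'E'
from h import *
Tk,Ts=np.load("pics/wk.npy"),np.load("pics/ws.npy")
W=lambda uv,z,T:ray("wrist",np.array(uv)*.7+(-.15),z,T)
c=W([[402,126],[458,137],[441,229],[388,221]],20,Tk); print("block",c[:,:2],np.linalg.norm(np.roll(c,-1,0)-c,axis=1),c.mean(0))
t=W([[391,351]],12,Tk)[0]; tr=W([[412,232]],12,Tk)[0]; fin=W([[426,168],[413,226]],50,Tk)
d=t-c.mean(0); print("tail",t,np.linalg.norm(d[:2]),"yaw",np.arctan2(d[1],d[0]),np.arctan2(*(t-tr)[1::-1])); print("fin",fin)
im=cv2.imread("pics/wk.png"); m=(cv2.cvtColor(im,cv2.COLOR_BGR2GRAY)>165).astype(np.uint8); m[260:]=0; m[:,:240]=0; m[:,350:]=0;m[:80]=0
n,l,st,ce=cv2.connectedComponentsWithStats(m); print(st[1:],ce[1:])
k=1+np.argmax(st[1:,4]); b=cv2.morphologyEx((l==k).astype(np.uint8),cv2.MORPH_OPEN,np.ones((17,17))); 
q=cv2.boxPoints(cv2.minAreaRect(cv2.findNonZero(b))); g=ray("wrist",q,20,Tk); print("blockbox",q/.7,g[:,:2],np.linalg.norm(np.roll(g,-1,0)-g,axis=1),g.mean(0))
p=W([[350,167],[521,208],[303,413]],10,Ts); print("plate",p,np.linalg.norm(p[0]-p[1]),np.linalg.norm(p[0]-p[2]))
e=p[2]-p[0]; f=p[0]-p[1]; print("yaw",np.arctan2(e[1],e[0]), np.arctan2(f[1],f[0]))
ex=e/np.linalg.norm(e); print("screw from plate",(p[0]+p[1])/2+60*ex)
b=W([[331,226],[520,268],[498,342],[317,301]],50,Ts); print("beam",np.linalg.norm(np.roll(b,-1,0)-b,axis=1),b.mean(0))
a=W([[428,270],[410,333]],90,Ts); print("tang",a,np.linalg.norm(a[0]-a[1]),a.mean(0),np.arctan2(*(a[1]-a[0])[1::-1]))
print("pin",W([[416,203]],105,Ts), "base",W([[416,203]],105,Ts)[0]-a.mean(0))
crop=cv2.resize(cv2.imread("pics/ws.png")[110:320,200:380],None,fx=2.8,fy=2.8,interpolation=cv2.INTER_CUBIC)
crop2=cv2.resize(im[75:255,255:335],None,fx=3.3,fy=3.3,interpolation=cv2.INTER_CUBIC)
o=np.zeros((600,800,3),np.uint8); o[:588,:504]=crop; o[:594,520:784]=crop2; cv2.imwrite("pics/crop.png",o)
tp=cv2.imread("pics/top0.png")
E
```

```text
block [[ 424.001 -206.965]
 [ 430.505 -171.699]
 [ 488.378 -181.178]
 [ 483.11  -216.351]] [35.86  58.645 35.565 59.849] [ 456.499 -194.048   20.   ]
tail [ 579.118 -215.463   12.   ] 124.47541631380818 yaw -0.17289827101033922 -0.17084949673582026
fin [[ 449.238 -192.885   50.   ]
 [ 482.62  -200.242   50.   ]]
[[ 269   89   53  157 3730]] [[291.209 145.777]]
blockbox [[385.058 223.938]
 [401.39  125.946]
 [458.61  135.483]
 [442.278 233.475]] [[ 485.187 -218.181]
 [ 424.096 -207.213]
 [ 429.728 -171.204]
 [ 491.499 -180.117]] [62.068 36.446 62.41  38.584] [ 457.627 -194.179   20.   ]
plate [[474.565  57.677  10.   ]
 [501.502 172.702  10.   ]
 [657.279  14.975  10.   ]] 118.13673729452675 187.63770323609666
yaw -0.22959029554112692 -1.8008334360894969
screw from plate [546.459 101.535  10.   ]
beam [117.492  49.748 117.955  48.   ] [545.178 101.78   50.   ]
tang [[526.429 106.237  90.   ]
 [561.504  96.85   90.   ]] 36.309897845915394 [543.967 101.544  90.   ] -0.26150691569197115
pin [[490.819  99.495 105.   ]] base [-53.148  -2.049  15.   ]
```

View pics/crop.png

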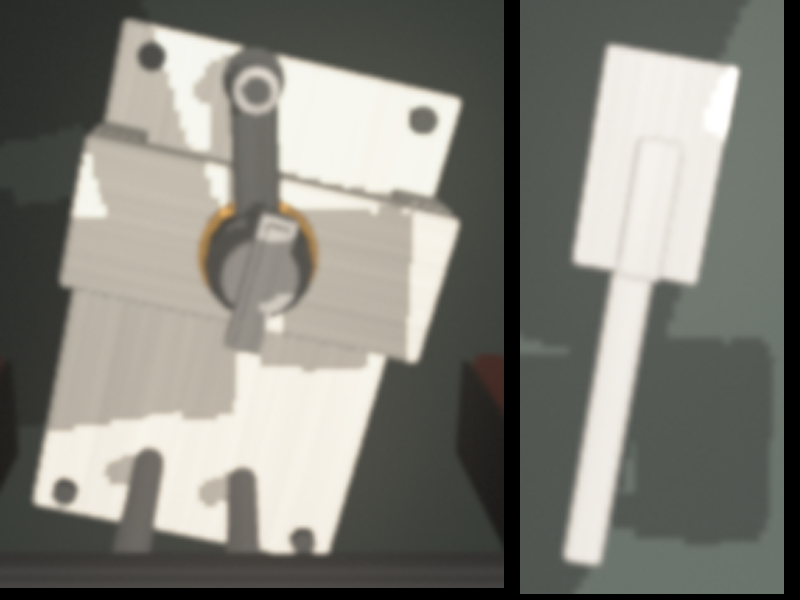

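Sizes agree to about 1.5%: block 60x36, plate 118/120, tang 36, pin radius 53/55. The crop shows the lead-in, the pin behind the beam, and the fin on the chosen key. Grasping the key now, then placing it with a guarded descent.

```bash
python3 - <<'E'
from h import *
yk,ys=-.172,-.235
fin=np.array([466.4,-196.0]); scr=np.array([545.3,101.7])
env.reach([*fin,200],quat(np.pi+yk)); env.move_l([*fin,104],rate=120)
print(env.read_state()["force"]); set_gripper(0); s=env.read_state(); print("width",s["width"],s["tool_pos"])
env.move_l([*fin,260],rate=150); print("width",env.read_state()["width"],env.read_state()["force"])
g=scr+10*np.array([np.cos(ys),np.sin(ys)])
env.reach([*g,240],quat(np.pi+ys)); env.move_l([*g,203],rate=80); env.hold(.3)
s=env.read_state();print(s["time_s"],s["tool_pos"],s["width"],s["force"])
for n in("scene","top"): cv2.imwrite(f"pics/{n}1.png",viewer.camera(n))
a=cv2.imread("pics/scene1.png")[200:300,260:360]; b=cv2.imread("pics/top1.png")[140:240,190:290]
cv2.imwrite("pics/c1.png",cv2.resize(np.hstack([a,b]),(800,400),interpolation=cv2.INTER_CUBIC))
E
```

```text
[-0.433 -0.605  0.949]
width 11.51685164381683 [ 466.376 -195.916  103.952]
width 11.789745288889172 [ 0.279  0.061 -2.996]
11.375 [555.253  99.463 203.443] 11.85463635529811 [-0.657 -0.087 -3.331]
```

View pics/c1.png

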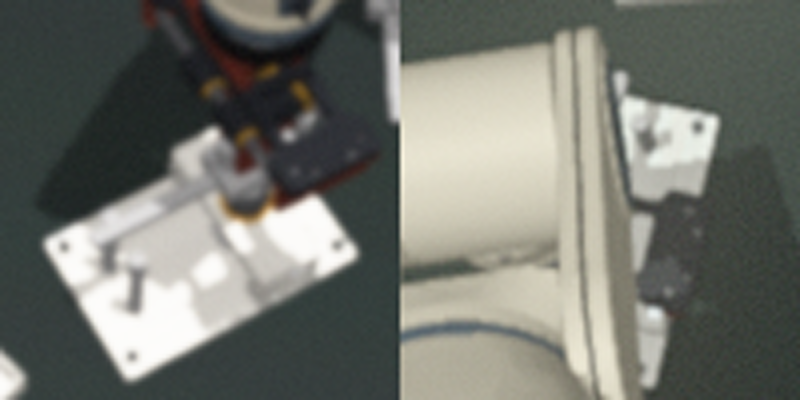

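Key held (width 11.8, 3 N weight). The scene crop shows it over the screw with its tail reaching towards the posts; its height makes it appear shifted. Descending with force guard.

```bash
python3 - <<'E'
from h import *
p=env.read_state()["tool_pos"]
r=env.move_l([p[0],p[1],181],rate=25,f_stop=10)
env.hold(.2); s=env.read_state();print(r,s["time_s"],s["tool_pos"],s["width"],s["force"],s["wrist_torque"])
cv2.imwrite("pics/scene2.png",viewer.camera("scene"))
a=cv2.imread("pics/scene2.png")[200:300,260:360]
cv2.imwrite("pics/c2.png",cv2.resize(a,(600,600),interpolation=cv2.INTER_CUBIC))
E
```

```text
True 12.525 [555.379  99.914 181.568] 12.006119639908185 [-0.669  0.175  4.963] [ 0.088  0.214 -0.069]
```

```bash
python3 - <<'E'
from h import *
p=env.read_state()["tool_pos"]
env.move_l([p[0],p[1],180],rate=20,f_stop=8)
set_gripper(40); env.hold(.3); s=env.read_state();print(s["force"],s["tool_pos"])
env.move_l([p[0],p[1],240],rate=120)
env.reach([530,106,260],quat(np.pi-.235)); env.hold(.2); im,T=wrist("w3")
cv2.imwrite("pics/w3b.png",cv2.resize(im[80:330,160:420],(624,600),interpolation=cv2.INTER_CUBIC)); print(env.read_state()["time_s"])
E
```

```text
[-0.797 -0.384 -0.452] [555.428  99.923 179.995]
14.9167
```

View pics/w3b.png

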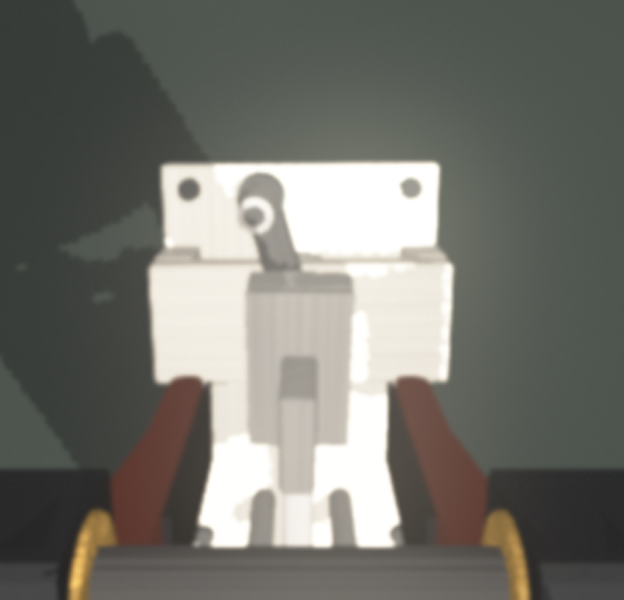

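Key is seated: block level, fin and tail centred between the two posts at (262,515) and (342,515) in the crop, pin top at (255,213). Now pushing the pin along its arc with closed fingers.

```bash
cat >> h.py <<'E'
SC=np.array([545.3,101.7])
def pose(th,off,r=57,z=156):
    """finger centre on the ray th (world), 'off' mm behind (anticlockwise of) it"""
    e=np.array([np.cos(th),np.sin(th)]); t=np.array([np.sin(th),-np.cos(th)])
    return np.array([*(SC+r*e-off*t),z]),quat(th),t
def push(th,off,rate=25,n=4):
    p,q,t=pose(th,off); env.move_l(p,q,rate=rate); f=[]
    for _ in range(n): env.hold(.02); s=env.read_state(); f.append(s["force"])
    f=np.mean(f,0); e=np.array([np.cos(th),np.sin(th)])
    return -f[:2]@t, f[:2]@e, f[2], -(s["tool_pos"][:2]-p[:2])@t
E
python3 - <<'E'
from h import *
T=np.load("pics/w3.npy"); W=lambda uv,z:ray("wrist",np.array(uv)/2.4+[160-.3,80-.3],z,T)
c=W([[248,292],[352,292],[347,445],[247,445]],96); print("block",c[:,:2],np.linalg.norm(np.roll(c,-1,0)-c,axis=1),c.mean(0))
pin=W([[255,213]],105)[0]; v=pin[:2]-SC; th=np.arctan2(v[1],v[0])%(2*np.pi); print(pin,np.linalg.norm(v),th,"stand deg",np.degrees(th+.23))
set_gripper(0)
p,q,t=pose(th,32); env.reach([p[0],p[1],230],q); env.move_l(p,rate=120); env.hold(.2)
s=env.read_state(); print(s["time_s"],s["force"],s["tool_pos"],p)
f0=push(th,32)[0]; off=32; f=f0
while off>14 and f-f0<1.5:
    off-=1; f,*r=push(th,off); print(off,round(f-f0,2),np.round(r,2))
print(env.read_state()["time_s"],th,off,f0)
E
```

```text
block [[516.36   90.404]
 [524.421 124.068]
 [578.558 110.372]
 [570.347  76.07 ]] [34.615 55.843 35.271 55.858] [547.421 100.229  96.   ]
[490.025 100.073 105.   ] 55.29894346416473 3.1710231671257825 stand deg 194.86427350252376
17.0333 [-0.625  0.117  0.091] [489.785  68.11  156.779] [489.266  68.037 156.   ]
31 0.14 [-0.18  0.05 -0.02]
30 -0.02 [ 0.32  0.12 -0.04]
29 -0.22 [-0.01 -0.33 -0.01]
28 0.16 [-0.29 -0.1  -0.04]
27 -0.08 [-0.16  0.14 -0.03]
26 -0.16 [-0.69  0.09 -0.01]
25 -0.14 [ 0.06 -0.51  0.01]
24 0.2 [ 0.07 -0.23 -0.01]
23 -0.32 [-0.2   0.04 -0.01]
22 0.32 [-0.    0.29 -0.03]
21 0.22 [-0.52  0.08 -0.03]
20 -0.39 [ 0.38 -0.1  -0.03]
19 -0.14 [ 0.21 -0.1  -0.03]
18 0.08 [-0.23 -0.36 -0.03]
17 -0.17 [ 0.26  0.17 -0.03]
16 -0.24 [ 0.19  0.41 -0.02]
15 0.78 [ 0.38 -0.    0.02]
14 0.39 [ 0.07  0.24 -0.05]
23.05 3.1710231671257825 14 0.05971316204363014
```

```bash
python3 - <<'E'
from h import *
th=3.171; hi=0
for i in range(40):
    th-=.05; f,*r=push(th,15,rate=30); print(round(th,3),round(f,2),np.round(r,2))
    if f>8 : break
    if f>5: 
        f2,*r=push(th,15,n=8); print("  again",round(f2,2))
        if f2>5: break
    if env.read_state()["time_s"]>42: break
print(env.read_state()["time_s"],th)
E
```

```text
3.121 0.37 [-0.25  0.39 -0.05]
3.071 0.75 [-0.41 -0.12  0.07]
3.021 2.16 [-0.34  0.04  0.17]
2.971 1.83 [0.19 0.2  0.11]
2.921 2.3 [0.62 0.15 0.09]
2.871 2.75 [0.29 0.36 0.09]
2.821 2.32 [0.45 0.52 0.08]
2.771 2.35 [-0.23 -0.    0.08]
2.721 2.12 [0.34 0.65 0.08]
2.671 2.37 [-0.09  0.14  0.04]
2.621 4.92 [-0.02  0.72  0.38]
2.571 5.98 [-0.08  1.71  0.63]
  again 6.03
27.2333 2.571000000000002
```

Free run read about 2.3 N (nominally 3), then the jump came at th≈2.62–2.57. I'll continue in small steps, reading force with more averaging.

```bash
python3 - <<'E'
from h import *
th=2.571
while th>2.40:
    th-=.03; f,*r=push(th,15,rate=20,n=10); print(round(th,3),round(f,2),np.round(r,2))
    if f>10.5: break
print(env.read_state()["time_s"],th)
E
```

```text
2.541 7.0 [-0.19  2.15  0.88]
2.511 7.29 [0.12 2.69 1.03]
2.481 7.99 [-0.01  3.19  1.19]
2.451 8.34 [0.07 3.78 1.36]
2.421 9.06 [0.13 4.15 1.55]
2.391 9.66 [0.12 4.94 1.7 ]
29.7333 2.3910000000000013
```

Slope is about 2.2 N per 0.1 rad, as specified, so the reading is roughly 0.7 N low rather than scaled, and true push is now about 10.3 N. One last small step to about 11 N, then back off and check.

```bash
python3 - <<'E'
from h import *
th=2.391
for d in(.02,.02):
    th-=d; f,*r=push(th,15,rate=20,n=12); print(round(th,3),round(f,2),np.round(r,2))
print("backing",np.round(push(th,19,rate=30),2),np.round(push(th,32,rate=50,n=10),2))
p,q,t=pose(th,32); env.move_l([p[0],p[1],240],rate=120)
env.reach([530,106,260],quat(np.pi-.235)); env.hold(.3); im,T=wrist("w4"); s=env.read_state()
cv2.imwrite("pics/w4b.png",cv2.resize(im[80:330,160:420],(624,600),interpolation=cv2.INTER_CUBIC)); print(s["time_s"],s["force"])
E
```

```text
2.371 10.28 [-0.08  5.17  1.87]
2.351 10.08 [0.23 5.81 1.99]
backing [4.32 0.5  1.37 0.18] [ 0.12 -0.09  0.21 -0.37]
33.3833 [0.352 0.498 0.406]
```

View pics/w4b.png

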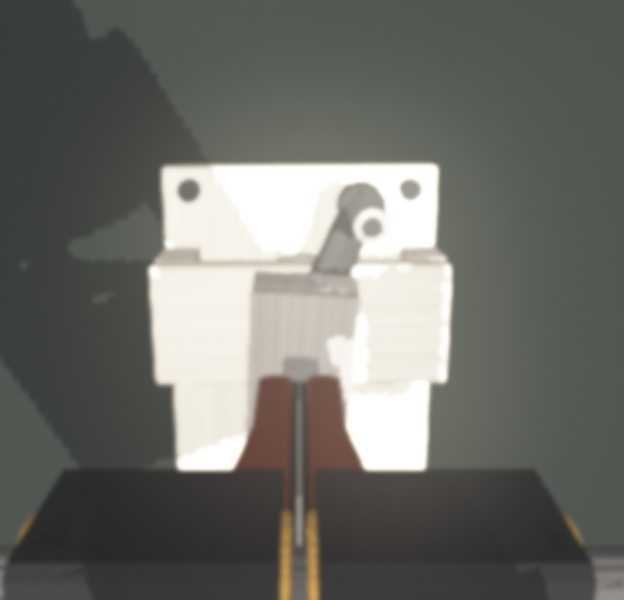

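```bash
python3 - <<'E'
from h import *
for n,uv in(("w3",[255,213]),("w4",[371,227])):
    T=np.load(f"pics/{n}.npy"); p=ray("wrist",np.array([uv])/2.4+[159.7,79.7],105,T)[0]; v=p[:2]-SC; print(n,p,np.linalg.norm(v),np.arctan2(v[1],v[0])%6.2832)
    im=cv2.imread(f"pics/{n}.png")
a=np.hstack([cv2.resize(cv2.imread(f"pics/w{i}.png")[150:215,200:360],None,fx=2.5,fy=2.5,interpolation=cv2.INTER_CUBIC) for i in(3,4)])
b=cv2.resize(viewer.camera("scene")[200:300,250:370],(480,400),interpolation=cv2.INTER_CUBIC)
o=np.zeros((570,800,3),np.uint8); o[:a.shape[0],:]=a; o[168:568,:480]=b; cv2.imwrite("pics/c5.png",o)
E
```

```text
w3 [490.025 100.073 105.   ] 55.29894346416473 3.171037859946196
w4 [502.222 134.605 105.   ] 54.206899737059665 2.4892894605537323
```

View pics/c5.png

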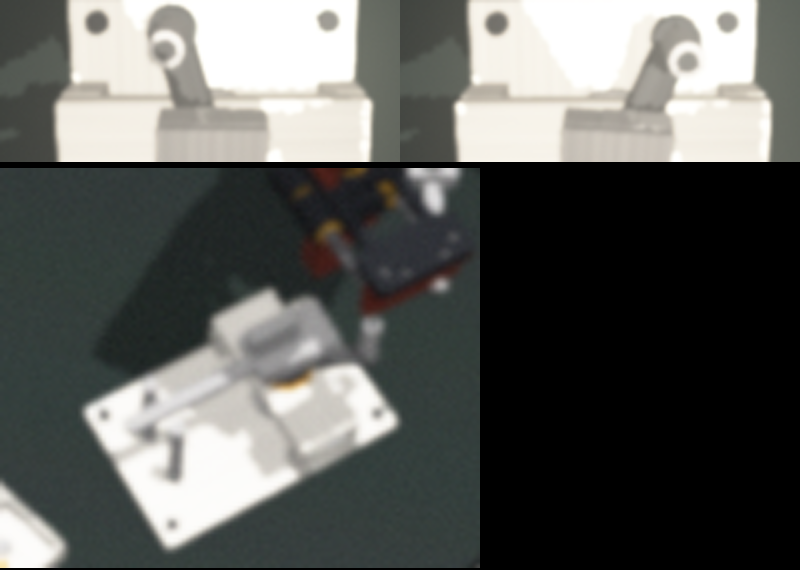

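The key sits level with its tail between the posts. The pin is at 2.489 rad, about 0.1 short of the commanded angle. That matches finger and wrist compliance: 4.3 N still remained after backing off 4 mm. The nut is therefore about 0.16–0.2 rad past contact (10–10.9 N), close to the lower limit of 0.12, so I'll give it a small careful re-push.

```bash
python3 - <<'E'
from h import *
th=2.45
p,q,t=pose(th,30); env.reach([p[0],p[1],240],q); env.move_l(p,rate=120); env.hold(.2)
f0=push(th,28,n=12); print("zero",np.round(f0,2))
print(np.round(push(th,16,rate=30,n=8),2))
h=[0]
for th in np.arange(2.40,2.25,-.02):
    r=push(th,15,rate=20,n=16); h.append(r[0]-f0[0]); print(round(th,3),np.round(r,2))
    if h[-1]>10.6: break
p,q,t=pose(th,32); push(th,32,rate=60,n=1); env.move_l([p[0],p[1],240],rate=120)
env.reach([530,106,260],quat(np.pi-.235)); env.hold(.3); im,T=wrist("w6"); s=env.read_state()
cv2.imwrite("pics/w6b.png",cv2.resize(im[80:330,160:420],(624,600),interpolation=cv2.INTER_CUBIC)); print(s["time_s"],s["force"])
E
```

```text
zero [-0.01  0.11 -0.13  0.03]
[-0.29 -0.03  0.19  0.01]
2.4 [5.14 0.03 2.29 1.08]
2.38 [ 6.89 -0.29  3.37  1.52]
2.36 [ 8.71 -0.25  4.68  1.99]
2.34 [ 9.74 -0.39  5.86  2.38]
2.32 [10.58 -0.24  6.2   2.6 ]
2.3 [11.18 -0.14  6.7   2.74]
41.6833 [0.107 0.506 0.495]
```

View pics/w6b.png

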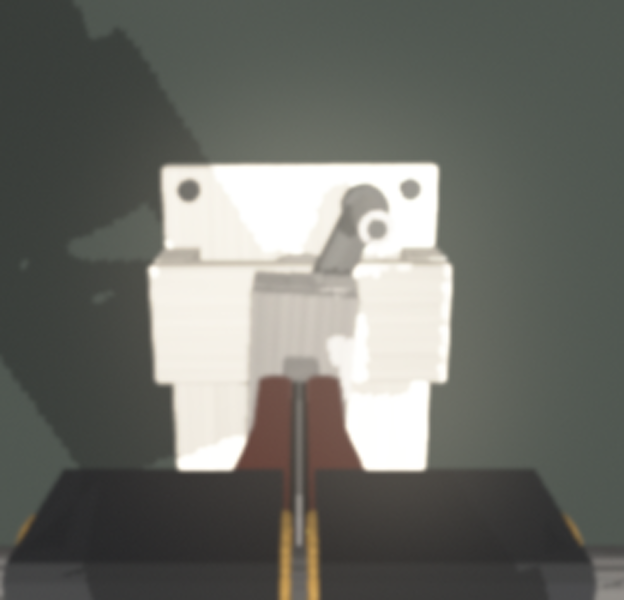

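The re-push carried elastically to about 10 N, so the nut had stayed put. It then crept to 11.2 N. The picture shows the pin slightly further on at (375,230), with the key unchanged and nothing touching it. Handing in.

```bash
python3 -c "
from h import *
print(workorder.sign_off(), env.read_state()['time_s'])"
```

```text
the job is handed in; nothing more can be done
the job is handed in; nothing more can be done
```

The key is on the screw's head with its tail between the posts, and the jam nut is tightened to about 11 N at the pin. I handed the job in at about 42 s on the robot's clock, and it gave no verdict.

- **Key:** I took the rightmost look-alike. The last pictures show it level, and the scene view shows the tail between the posts. I did not measure the screw's final angle directly. The key turned only slightly in its play.
- **Nut:** The pin ran free at about 2.3 N, against 3 N nominal. It then met the washer and the push grew by about 2.2 N per 0.1 rad, as specified. The first push read about 10.2 N, and the second ended at 11.2 N. If the sensor reads about 0.7 N low, as the free run suggests, the true push is 11 to 12 N, inside the 9 to 13.5 N window.
- **Disagreement:** After the first push, the camera put the pin about 0.1 rad short of where the fingers were commanded. I took this as bending in the fingers and wrist. The second push supports that, because the nut did not move again until about 10 N.
- **Bystanders:** My moves stayed clear of the camera, lens, screwdriver and tray. I did not check their positions again at the end.

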